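Set and lock the dust extractor's dial

TASK

Before carving starts, set the dust extractor on the control desk: turn the black knob clockwise until its nib points at the small rider clipped on the rim of its scale, let go of the knob, and then swing the steel lock hook beside it across until it is fully home in its catch. Leave the rider where it is and do not push the tools, stone, cup and tape lying about.

Things in the scene. Friction and masses are not known exactly. Their poses are not given: they have to be found in the camera images.
- desk: grey steel control desk, 260 deep (x), 300 wide (y); origin under its centre on the table, -x is its front. Its panel rises at 30 degrees from 45 mm high at the front edge to 160 mm at x = 70, then a level ledge. On it: the dial to the left (+y), the lock hook in the middle, opening to the right; a low gauge and a rocker switch are not used
- dial_axis (a point): fixed point on the knob's turning axis, 35 mm above the panel face, the height to grip with the TCP. Axes are the panel's: x up the slope, y to the left, z out of the panel (the axis to turn about, 30 degrees from vertical)
- knob (a joint): angle of the knob (rad, 0 to 4.3, clockwise positive): at a, its nib and grip bar point along (cos a, -sin a) of dial_axis. Black skirt 56 mm across; grip bar 46 long, 14 thick, reaching 11 to 41 mm above the panel. A black nib at the skirt and a white line on the bar's top mark its pointing end. Stiff, stays put; needs 1.7 to 3.4 rad, so regrasp
- rider (a joint): angle of the rider, counted as for the knob: the knob is right when both are equal. The rider is a dark steel clip 5 wide, on the rim of the 96 mm white scale disc, from 39 to 53 mm off the axis and up to 9 mm above the panel
- nib_tip (a point): tip of the knob's nib, 37 mm off the axis, 8.5 mm above the panel
- rider_tip (a point): point just inside the rider, 37 mm off the axis, 8.5 mm above the panel: here the nib's tip belongs
- hook_pivot (a point): fixed point on the hook's turning axis, 35 mm above the panel, 70 mm down the slope from the panel's centre; axes as for dial_axis
- hook (a joint): angle of the lock hook (rad, 0 to 1.5): 0 is closed, toe in the catch, against the stop; at h the arm points along (cos h, -sin h) of hook_pivot. Flat steel arm, 12 wide, 128 long, its top 12 mm above the panel; a side finger with a rubber shoe closes on the knob's skirt. Stays where it is left
- hook_post (a point): on the axis of the upright round post on the hook arm by which it is moved: 14 mm across, 60 mm from the pivot, reaching from 12 to 46 mm above the panel; this point is 35 mm above the panel. The catch, 122 mm from the pivot, is a steel bracket 22 mm high, open to the right
- chisel_flat: loose steel chisel, 200 long, 13 thick, with a 24 wide edge, lying before the desk; origin under its centre, x along it
- chisel_point: loose steel point chisel, 220 long, 13 thick, lying before the desk; origin under its centre, x along it
- mallet: round wooden mallet, 92 across, 215 high, standing on its head to the right of the desk; origin at its foot
- brush: wooden dust brush 200 long, 42 wide, lying to the left of the desk; origin under its centre, x along it
- offcut: pale stone offcut, 90 x 60 x 60 high, to the right of the desk; origin at its foot
- tape: grey tape measure, 44 x 60 x 34 high, on the desk's ledge; origin under its centre
- chalk_cup: steel cup, 70 across, 80 high, to the left of the desk; origin at its foot

How it is judged:
On the way, in this order (a step that is already met when the one before it is completed fails the run):
1. the nib's tip is within 3.5 mm (about 5 degrees) of the rider's point and the knob is let go, while the hook is still open (more than 0.6 rad) (distance between nib_tip and rider_tip below 0.0035 m and contact force between the fingers and knob below 0.3 N and value of joint hook above 0.6 rad), for 0.2 s.
2. the hook is swung fully home, within 0.04 rad (2.4 mm at the post) of its stop (value of joint hook below 0.04 rad), for 0.2 s.
At the end, for the whole second after the job is handed in: The nib's tip is within 3.5 mm (about 5 degrees) of the rider's point, the hook is closed within 0.04 rad (2.4 mm at the post) of its stop in the catch, and both are let go and at rest (distance between nib_tip and rider_tip below 0.0035 m and value of joint hook below 0.04 rad and contact force between the fingers and knob below 0.3 N and contact force between the fingers and hook below 0.3 N and not (velocity of joint knob above 0.05 rad/s) and not (velocity of joint knob below -0.05 rad/s) and not (velocity of joint hook above 0.05 rad/s) and not (velocity of joint hook below -0.05 rad/s)); the robot touches nothing.
It fails at once if the rider is shifted by more than 2 mm (distance of rider_tip from where it was at the start of the episode above 0.002 m).
It fails at once if a bystander (chisels, mallet, brush, offcut, tape or cup) is pushed more than 20 mm from its place (distance of any of chisel_flat, chisel_point, mallet, brush, offcut, tape, chalk_cup from where it was at the start of the episode above 0.02 m).
It also fails if it takes over 64 s, if anything falls off the work surface, if the arm or the gripper's body presses on something with over 40 N, if the wrist force passes 120 N, or if a joint passes its speed limit or range.

ROBOT

A 6-joint arm with a two-finger parallel gripper is mounted at the origin on the work surface. World frame = base frame: x ahead of the robot, y to its left, z up, the work surface at z = 0. Lengths are in m, angles in rad, forces in N, time in s.
With the tool pointing down it reaches from about 0.35 to 0.975 m from the base axis. Payload 4.9 kg.
Tool frame: the origin (TCP) lies between the finger pads, 19 mm behind the fingertips; this is the grasp point; z points along the fingers, y is the line along which they close (so a half turn about z gives the same grasp; the last joint's range is limited). The gripper opens to 85 mm and grips with 20 to 120 N. Pads are 22 mm wide; open, the fingers measure 114 mm over their backs; the gripper's body (76 mm by 85 mm) begins 54 mm behind the grasp point. The pads swing forward as they close: fully open they stand 13 mm farther back than shut.
Start: joints at [-1.467, 0.053, 1.613, -0, 1.476, -0.119], TCP at [0.138, -0.61, 0.25] pointing down, gripper open.
Joint ranges: [-3.01, 3.01], [-1.01, 2.22], [0.06, 2.58], [-1.02, 4.17], [0.09, 2.62], [-3.14, 3.14]. Speed limits (rad/s): [2.57, 2.57, 3.14, 3.14, 3.14, 3.14].

INTERFACE

Orientations are given as a 3x3 rotation matrix whose columns are the frame's x, y, z axes.
In Python, from workcell import * gives the robot as it stands.
- The arm moves only by the tool apply_moves, never from a script. Its argument "steps" is text: rows parted by semicolons, each of 7 numbers parted by spaces: the opening, from -1 (shut) to 1 (fully open), then the shift along the tool's x, y, z in m, then the turn, a rotation vector about the tool's x, y, z in degrees. In form: fingers x y z ax ay az; .... A call has 1 to 20 rows; each row shifts and turns the commanded pose from where the row before left it, along the tool's axes as they then stand; what a row does not reach is not made up. A row lasts 1/8 s, in which the tool goes at most 62.5 mm and 10.7 degrees, less where a joint would pass 70% of its speed; a pose out of reach is approached as far as the arm can. A call is refused whole if a number of a shift passes 0.0625 or a number of a turn 10.7, either way. A call with a gripper value outside its range is refused whole. The fingers move at their own pace and stop on an object; "grip_force" is the grip in N (left out, the last holds). Time passes only in rows, so rows that do not move let the fingers close. It gives the time, the measured TCP pose, the force, the opening and the grip force at its end, in the units of the state.
- sense(): the state, without advancing time (a new reading comes with each control period).
- read_camera(name): name is "scene" or "side" or "wrist"; returns (picture, depth): 384x512x3 uint8, red, green, blue; 384x512 float32, m along the optical axis (not along the pixel's ray), 0 where there is no reading.
- camera_model(name): a dict with "camera_matrix" (3x3 intrinsics, pixels), "rvec" (rotation vector, rad) and "tvec" (3), from world to camera coordinates, as OpenCV has them. Camera axes: x right, y down, z forward; pixel columns grow to the right and rows downward; lengths in m; the calibration is good to about 2 mm. A picture is of the moment at which its call begins: read the wrist's pose just before it. camera_model takes no time and is no camera call; for the wrist camera it gives the pose at the moment of the call.
- job_done(): hands the job in; it is judged then, once.
The state is a dict: "time_s": time; "joints": joint angles; "qvel": joint speeds; "joint_efforts": joint torques, N m; "tool_pos": TCP position; "orientation": TCP orientation; "contact_force": force on the tool from outside, world axes, zero at the start; "moment": the same for the moment, N m; "finger_gap": opening from 0.0 (shut) to 1.0 (fully open); "gripper_force": force on a finger pad.
Only numpy, scipy, OpenCV 4.12 (cv2) and the standard library are available. Lean on these libraries where they do the work, as an engineer would, in place of code of your own. Each camera call takes 0.05 s, during which the arm holds its last target. There are 200 camera calls.

## Working session

There is one attempt and no reset: what is moved stays moved. The work goes in short steps, Python scripts to look and compute and a tool call to move; the robot and the scene stay as the last step left them, time stands still between calls to the robot, and variables do not carry over. Pictures are saved under pics/ and viewed, at most 10 in all, crops included, and the job is handed in when it is done.

Besides the shell and the picture viewer there is one more tool, called after "Call:" as name(argument=value, ...) on one line, values as JSON. apply_moves: Moves the arm, as the interface text tells. Its arguments: {"type":"object","properties":{"steps":{"type":"string"},"grip_force":{"type":"number"}},"required":["steps"]}

```bash
mkdir -p pics; python3 - <<'E'
from workcell import *
import cv2,numpy as np
for n in("scene","side"):
    p,d=read_camera(n); cv2.imwrite(f"pics/{n}0.png",p[:,:,::-1]); np.savez(f"{n}0.npz",p=p,d=d)
    m=camera_model(n); R=cv2.Rodrigues(np.array(m["rvec"]))[0]; print(n,m["camera_matrix"],-R.T@np.array(m["tvec"]).ravel(),R[2])
s=sense();print(s["tool_pos"],s["orientation"],s["time_s"])
E
```

```text
scene [[389.31672311   0.         253.24862813]
 [  0.         389.31672311 187.72397008]
 [  0.           0.           1.        ]] [ 0.99977024 -0.12364479  0.88566395] [-0.51273245  0.17814706 -0.83986252]
side [[359.35764286   0.         255.4906549 ]
 [  0.         359.35764286 192.3466451 ]
 [  0.           0.           1.        ]] [0.41207369 0.74712085 0.8022415 ] [ 0.15036824 -0.70353873 -0.69456652]
[ 0.1380763  -0.60900129  0.24885393] [[ 9.75280135e-01  2.20972015e-01 -1.62894594e-04]
 [ 2.20971915e-01 -9.75278279e-01  1.92141113e-03]
 [ 2.65710531e-04 -1.90990924e-03 -9.99998141e-01]] 0.1
```

View pics/scene0.png

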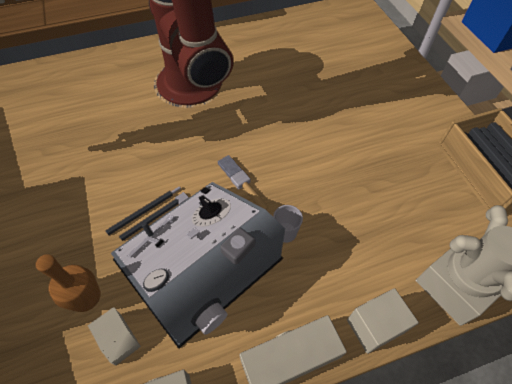

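View pics/side0.png

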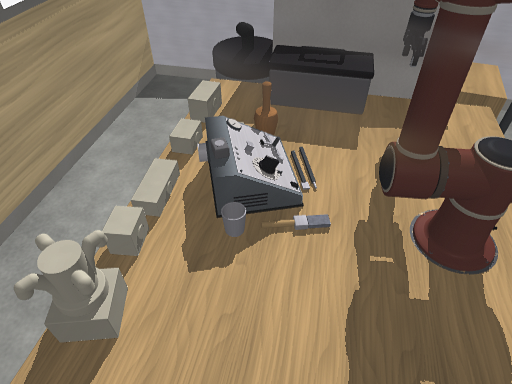

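```bash
cat > h.py <<'E'
import cv2,numpy as np
def cloud(d,m):
    K=np.array(m["camera_matrix"]);R=cv2.Rodrigues(np.array(m["rvec"]))[0];t=np.array(m["tvec"]).ravel()
    v,u=np.mgrid[:d.shape[0],:d.shape[1]]
    c=np.stack([(u-K[0,2])/K[0,0]*d,(v-K[1,2])/K[1,1]*d,d],-1)
    return (c-t)@R
def plane(P,it=500,tol=.002):
    rng=np.random.default_rng(0);best=None
    for _ in range(it):
        a,b,c=P[rng.choice(len(P),3,False)];n=np.cross(b-a,c-a);l=np.linalg.norm(n)
        if l<1e-6: continue
        n/=l;n*=np.sign(n[2]);i=abs((P-a)@n)<tol
        if abs(n[2]-.866)<.05 and(best is None or i.sum()>best.sum()):best=i
    Q=P[best];c=Q.mean(0);n=np.linalg.svd(Q-c,full_matrices=False)[2][2];n*=np.sign(n[2]);return c,n,best.sum()
def frame(n):
    y=np.cross([0,0,1],-n*0+np.array([-n[0],-n[1],0]));y/=np.linalg.norm(y);x=np.cross(y,n);return np.c_[x,y,n]
def rectify(p,m,o,F,hx,hy,s):
    """top-view: up = panel +x, left = panel +y; s px per m"""
    W,H=int(2*hy*s),int(2*hx*s)
    q=np.array([[hx,hy],[hx,-hy],[-hx,-hy],[-hx,hy]],float)
    w=o+q@F[:,:2].T
    uv=cv2.projectPoints(w,np.array(m["rvec"]),np.array(m["tvec"]),np.array(m["camera_matrix"]),None)[0].reshape(-1,2)
    M=cv2.getPerspectiveTransform(np.float32(uv),np.float32([[0,0],[W,0],[W,H],[0,H]]))
    return cv2.warpPerspective(p,M,(W,H),flags=cv2.INTER_CUBIC)
E
python3 - <<'E'
from workcell import *
from h import *
for n,(u0,u1,v0,v1) in dict(scene=(120,280,180,310),side=(210,300,115,200)).items():
    z=np.load(n+"0.npz");m=camera_model(n);C=cloud(z["d"],m)[v0:v1,u0:u1].reshape(-1,3)
    C=C[(C[:,2]>.04)&(C[:,2]<.2)]
    c,nn,k=plane(C);F=frame(nn);print(n,c,nn,k,len(C),np.degrees(np.arctan2(F[1,0],F[0,0])),np.degrees(np.arccos(nn[2])))
    P=cloud(z["d"],m)
    for uv in ([(210,210),(155,280)] if n=="scene" else [(267,165)]): print(uv,P[uv[1],uv[0]])
    if n=="scene":
        o=c;np.savez("pan.npz",o=o,F=F)
    # img
    z0=np.load("pan.npz");cv2.imwrite(f"pics/rect_{n}.png",rectify(z["p"],m,z0["o"],z0["F"],.16,.18,1600)[:,:,::-1])
a=[cv2.imread(f"pics/rect_{n}.png") for n in("scene","side")]
cv2.imwrite("pics/rect.png",cv2.resize(np.hstack(a),(800,355)))
E
```

```text
scene [ 0.60306566 -0.14131081  0.11597189] [-0.45845034 -0.19374802  0.86734364] 6198 13807 22.90965125932194 29.848594451073968
(210, 210) [ 0.56462211 -0.07390274  0.1325379 ]
(155, 280) [ 0.6935694  -0.21777686  0.15544388]
side [ 0.58820283 -0.11569153  0.11044201] [-0.45913709 -0.19271919  0.86720958] 2356 6177 22.769845853206125 29.864024187708704
(267, 165) [ 0.55061572 -0.06250998  0.12246522]
```

View pics/rect.png

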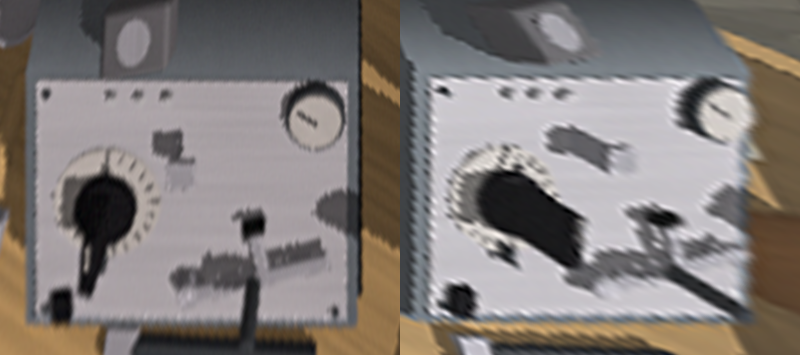

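```bash
cat > plan.py <<'E'
from workcell import *
from h import *
from scipy.spatial.transform import Rotation as Ro
def plan(R1,p1,R0=None,p0=None,dmax=.05,amax=9.5,g=1):
    s=sense()
    R=np.array(s["orientation"]) if R0 is None else R0; p=np.array(s["tool_pos"]) if p0 is None else p0
    while 1:
        d=R.T@(p1-p);r=Ro.from_matrix(R.T@R1).as_rotvec(degrees=True)
        n=max(np.linalg.norm(d)/dmax,np.linalg.norm(r)/amax)
        if n<.02:break
        k=max(1,np.ceil(n)) if n>.02 else 1
        d=np.round(d/k,4);r=np.round(r/k,1)
        print(g,*d,*r,end="; ")
        p=p+R@d;R=R@Ro.from_rotvec(r,degrees=True).as_matrix()
        if k==1:break
    print();return R,p
E
python3 - <<'E'
from plan import *
z=np.load("pan.npz");o,F=z["o"],z["F"]
dial=o+F@[-.027,.084,0];print("dial",dial)
s=sense();R=np.array(s["orientation"])
m=camera_model("wrist");Rc=cv2.Rodrigues(np.array(m["rvec"]))[0];c=-Rc.T@np.array(m["tvec"]).ravel()
print("cam in tool",R.T@(c-np.array(s["tool_pos"])),"cam axes in tool\n",(R.T@Rc.T).round(3),m["camera_matrix"])
# target: tool z=-n, y as near to current as possible
zt=-F[:,2];x=R[:,0]-zt*(R[:,0]@zt);x/=np.linalg.norm(x);R1=np.c_[x,np.cross(zt,x),zt]
np.savez("view.npz",R=R1)
p1=dial+F@[-.05,-.05,.2]
R_,p_=plan(R1,p1);print(p_,p1)
E
```

```text
dial [ 0.54879517 -0.07305299  0.10253372]
cam in tool [ 0.06796866  0.00067792 -0.12451502] cam axes in tool
 [[-0.    -0.963 -0.269]
 [ 1.    -0.001  0.001]
 [-0.001 -0.269  0.963]] [[316.04811946   0.         257.25643664]
 [  0.         316.04811946 189.82029022]
 [  0.           0.           1.        ]]
1 0.0352 -0.0325 -0.0001 0.5 2.7 0.1; 1 0.0351 -0.0326 0.0018 0.5 2.7 0.1; 1 0.0349 -0.0326 0.0037 0.5 2.7 0.1; 1 0.0346 -0.0326 0.0057 0.5 2.7 0.1; 1 0.0343 -0.0326 0.0076 0.5 2.6 0.2; 1 0.0338 -0.0327 0.0094 0.5 2.7 0.1; 1 0.0332 -0.0326 0.0113 0.5 2.6 0.2; 1 0.0326 -0.0326 0.013 0.5 2.7 0.1; 1 0.0318 -0.0326 0.0148 0.5 2.6 0.2; 1 0.031 -0.0326 0.0166 0.5 2.7 0.1; 1 0.0301 -0.0324 0.0182 0.5 2.6 0.2; 
[ 0.43658224 -0.17475357  0.251123  ] [ 0.43662268 -0.17474052  0.25111696]
```

Call:
apply_moves(steps="1 0.0352 -0.0325 -0.0001 0.5 2.7 0.1; 1 0.0351 -0.0326 0.0018 0.5 2.7 0.1; 1 0.0349 -0.0326 0.0037 0.5 2.7 0.1; 1 0.0346 -0.0326 0.0057 0.5 2.7 0.1; 1 0.0343 -0.0326 0.0076 0.5 2.6 0.2; 1 0.0338 -0.0327 0.0094 0.5 2.7 0.1; 1 0.0332 -0.0326 0.0113 0.5 2.6 0.2; 1 0.0326 -0.0326 0.013 0.5 2.7 0.1; 1 0.0318 -0.0326 0.0148 0.5 2.6 0.2; 1 0.031 -0.0326 0.0166 0.5 2.7 0.1; 1 0.0301 -0.0324 0.0182 0.5 2.6 0.2; 1 0 0 0 0 0 0; 1 0 0 0 0 0 0")

```text
time_s: 1.72
tool_pos: [0.4364, -0.1754, 0.2512]
orientation: [[0.861, 0.219, 0.458], [0.145, -0.971, 0.192], [0.487, -0.099, -0.868]]
contact_force: [-0.4, 0.1, 0.5]
finger_gap: 0.997
gripper_force: 0.0
```

```bash
python3 - <<'E'
from plan import *
s=sense();print(s["tool_pos"],s["joints"],s["time_s"],np.linalg.norm(s["contact_force"]))
m=camera_model("wrist");p,d=read_camera("wrist");np.savez("w1.npz",p=p,d=d,rv=m["rvec"],t=m["tvec"])
C=cloud(d,m).reshape(-1,3);z=np.load("pan.npz")
h=(C-z["o"])@z["F"][:,2];C2=C[(d.ravel()>0)&(abs(h)<.008)]
c,n,k=plane(C2[::5]);F=frame(n);print(c,n,k,np.degrees(np.arctan2(F[1,0],F[0,0])),np.degrees(np.arccos(n[2])),"off at scene o",(c-z["o"])@n)
cv2.imwrite("pics/w1.png",p[:,:,::-1])
o=z["o"]+n*((c-z["o"])@n)
np.savez("pan2.npz",o=o,F=F)
cv2.imwrite("pics/w1r.png",rectify(p,m,o,F,.15,.17,2000)[:,:,::-1])
E
```

```text
[ 0.43638853 -0.1753597   0.25120554] [-0.81007318 -0.5504705   2.16755478  0.49522146  1.352275    0.49732748] 1.725 0.6512241299780519
[ 0.57871135 -0.14330183  0.10118494] [-0.46006252 -0.19327248  0.86659577] 11299 22.78729874980008 29.934575962336112 off at scene o -0.0012249969696598913
```

View pics/w1r.png

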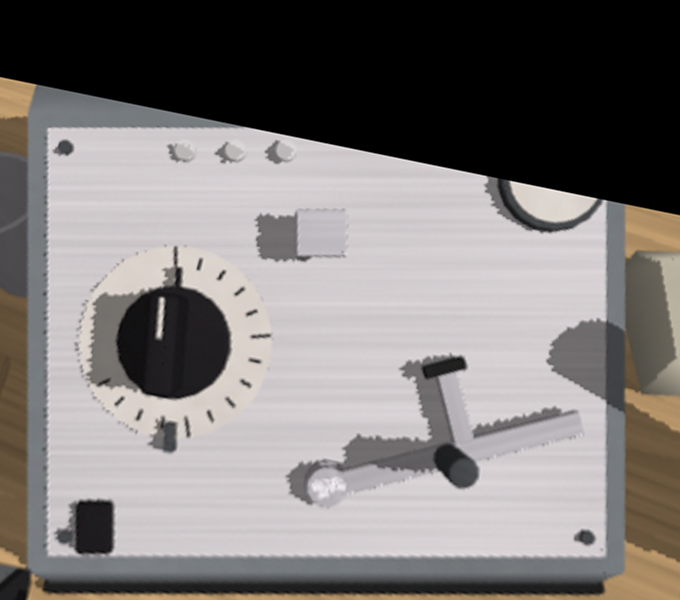

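```bash
cat > meas.py <<'E'
from plan import *
def load(f):
    w=np.load(f);m=dict(camera_matrix=np.array(camera_model("wrist")["camera_matrix"]),rvec=w["rv"],tvec=w["t"]);return w["p"],w["d"],m
def grid(f,F,o):
    p,d,m=load(f);P=(cloud(d,m)-o)@F;P[d==0]=np.nan;return p,P,m
E
python3 - <<'E'
from meas import *
z=np.load("pan2.npz");o,F=z["o"],z["F"]
p,P,m=grid("w1.npz",F,o)
c0=np.array([0,0]); c0=np.array([(300-343)/2000,(340-175)/2000]);print("rough",c0)
q=P.reshape(-1,3);r=np.hypot(*(q[:,:2]-c0).T)
print(np.histogram(q[r<.03][:,2],bins=np.arange(-.004,.05,.002)))
s=(r<.036)&(q[:,2]>.037)&(q[:,2]<.045);b=q[s][:,:2].astype(np.float32);print("bar",len(b),cv2.minAreaRect(b),b.mean(0))
# disc: saturation-based
lab=cv2.cvtColor(p,cv2.COLOR_RGB2LAB).reshape(-1,3).astype(float)
for nm,s in dict(disc=(r>.032)&(r<.044)&(q[:,2]<.004),panel=(r>.056)&(r<.065)&(q[:,2]<.004)).items(): print(nm,np.median(lab[s],0),np.median(q[s][:,2]))
# hook features
hp=q[(q[:,2]>.043)&(q[:,2]<.05)&(abs(q[:,0]+.085)<.05)&(abs(q[:,1]+.07)<.04)];print("post top",len(hp),hp.mean(0) if len(hp) else 0)
pv=q[(q[:,2]>.004)&(abs(q[:,0]+.0925)<.014)&(abs(q[:,1]-.0075)<.014)];print("pivot",len(pv),pv.mean(0),np.percentile(pv[:,2],[5,50,95]))
E
```

```text
rough [-0.0215  0.0825]
(array([   0,   10,  211,   60,    7,   84, 1178,  248,    8,   20,   20,
         15,   13,   24,   19,   22,   19,   17,   22,   27,  124,  560,
        105,    0,    0,    0,    0]), array([-0.004, -0.002,  0.   ,  0.002,  0.004,  0.006,  0.008,  0.01 ,
        0.012,  0.014,  0.016,  0.018,  0.02 ,  0.022,  0.024,  0.026,
        0.028,  0.03 ,  0.032,  0.034,  0.036,  0.038,  0.04 ,  0.042,
        0.044,  0.046,  0.048,  0.05 ]))
bar 748 ((-0.02052392065525055, 0.0817667618393898), (0.01374962367117405, 0.04483673721551895), 85.35687255859375) [-0.02014031  0.08147082]
disc [214. 129. 132.] 0.0013639718062076055
panel [208. 131. 127.] -0.00013413655226171675
post top 170 [-0.07561084 -0.0507285   0.04443005]
pivot 489 [-0.0872167   0.00303086  0.07179868] [0.00575891 0.01062616 0.26477176]
```

```bash
cat >> meas.py <<'E'
def rider(P,c,lo=.0055):
    q=P.reshape(-1,3);r=np.hypot(*(q[:,:2]-c).T);s=(r>.041)&(r<.056)&(q[:,2]>lo)&(q[:,2]<.0125)
    v=q[s][:,:2]-c;a=np.arctan2(-v[:,1],v[:,0])%(2*np.pi);k=abs(a-np.median(a))<.12
    return np.median(a),a[k].mean(),a[k].min(),a[k].max(),k.sum(),len(a)
E
python3 - <<'E'
from meas import *
z=np.load("pan2.npz");o,F=z["o"],z["F"]
p,P,m=grid("w1.npz",F,o);c=np.array([-.0205,.0817])
print("rider",rider(P,c))
# target: rotate test pose
dial=o+F@[c[0],c[1],.035];s=sense();R=np.array(s["orientation"]);Fi=F.T@R;print("tool y in panel",Fi[:,1],"dial",dial)
zt=-F[:,2]
for a in(.081,):
  for sg in(1,-1):
    # tool y perpendicular to bar
    y=F@(sg*np.array([np.sin(a),np.cos(a),0]));x=np.cross(y,zt);R1=np.c_[x,y,zt]
    print(sg,Ro.from_matrix(R.T@R1).as_rotvec(degrees=True))
    if sg==1: plan(R1,dial+F@[0,0,.09])
E
```

```text
rider (np.float64(3.1846380974171433), np.float64(3.1838445430075537), np.float64(3.13250652261464), np.float64(3.245816996653093), np.int64(60), 60)
tool y in panel [-0.20061971 -0.97966781  0.00164773] dial [ 0.53950509 -0.07939602  0.13501144]
1 [ 2.21690809e-01 -1.29679977e-01  1.73067443e+02]
1 0.0024 -0.0031 0.004 0.0 -0.0 9.1; 1 0.0019 -0.0035 0.004 0.0 -0.0 9.1; 1 0.0013 -0.0037 0.004 0.0 -0.0 9.1; 1 0.0007 -0.0039 0.004 0.0 -0.0 9.1; 1 0.0001 -0.004 0.004 0.0 -0.0 9.1; 1 -0.0005 -0.0039 0.0041 0.0 -0.0 9.1; 1 -0.0012 -0.0038 0.004 0.0 -0.0 9.1; 1 -0.0017 -0.0036 0.0041 0.0 -0.0 9.1; 1 -0.0023 -0.0032 0.004 0.0 -0.0 9.1; 1 -0.0028 -0.0028 0.0041 0.0 -0.0 9.1; 1 -0.0032 -0.0024 0.004 0.0 -0.0 9.1; 1 -0.0035 -0.0018 0.0041 0.0 -0.0 9.1; 1 -0.0037 -0.0013 0.004 0.0 -0.0 9.1; 1 -0.0039 -0.0006 0.0041 0.0 -0.0 9.1; 1 -0.004 -0.0 0.004 -0.0 -0.0 9.1; 1 -0.0039 0.0006 0.0041 -0.0 -0.0 9.1; 1 -0.0038 0.0012 0.004 -0.0 -0.1 9.2; 1 -0.0035 0.0018 0.0041 -0.0 -0.0 9.1; 1 -0.0032 0.0023 0.004 -0.0 -0.1 9.2; 
-1 [ 0.08575898  0.14660688 -6.93236925]
```

Call:
apply_moves(steps="1 0 0 0 0 0 -9; 1 0 0 0 0 0 0")

```text
time_s: 2.02
tool_pos: [0.4363, -0.1764, 0.2515]
orientation: [[0.818, 0.348, 0.459], [0.292, -0.937, 0.191], [0.496, -0.022, -0.868]]
contact_force: [0.4, 0.1, 0.3]
finger_gap: 0.997
gripper_force: 0.0
```

```bash
python3 - <<'E'
from meas import *
z=np.load("pan2.npz");o,F=z["o"],z["F"];c=np.array([-.0205,.0817])
s=sense();print(s["joints"])
dial=o+F@[c[0],c[1],.035];R=np.array(s["orientation"]);zt=-F[:,2]
a=.081
y=F@(np.array([np.sin(a),np.cos(a),0]));R1=np.c_[np.cross(y,zt),y,zt]
y=F@(np.array([-1,.00,0]));Rm=np.c_[np.cross(y,zt),y,zt]
for Rm in [Ro.from_rotvec(-F[:,2]*np.radians(-t)).as_matrix() @R for t in (90,)]:
    A=plan(Rm,dial+F@[-.01,-.01,.07]); plan(R1,dial+F@[0,0,.06],*A)
E
```

```text
[-0.81198788 -0.54988027  2.16675559  0.49561177  1.35224148  0.34224166]
1 0.0045 -0.0042 0.0097 -0.0 0.0 -9.0; 1 0.0051 -0.0034 0.0097 -0.0 0.0 -9.0; 1 0.0056 -0.0026 0.0097 -0.0 0.0 -9.0; 1 0.0059 -0.0017 0.0097 -0.0 0.0 -9.0; 1 0.0061 -0.0007 0.0097 -0.0 0.0 -9.0; 1 0.0061 0.0002 0.0097 -0.0 0.0 -9.0; 1 0.006 0.0012 0.0097 -0.1 0.0 -9.0; 1 0.0058 0.0021 0.0097 -0.0 0.0 -9.0; 1 0.0054 0.003 0.0097 -0.1 0.0 -9.0; 1 0.0048 0.0039 0.0097 -0.1 0.0 -9.0; 
1 0.0011 0.0009 0.001 -0.0 0.0 -8.8; 1 0.0009 0.0011 0.001 -0.0 0.0 -8.8; 1 0.0007 0.0012 0.001 -0.0 0.0 -8.8; 1 0.0005 0.0013 0.001 -0.0 0.0 -8.8; 1 0.0003 0.0014 0.001 -0.0 0.0 -8.8; 1 0.0001 0.0014 0.001 -0.0 0.0 -8.8; 1 -0.0001 0.0014 0.001 -0.0 0.1 -8.8; 1 -0.0003 0.0014 0.001 -0.0 0.0 -8.8; 1 -0.0006 0.0013 0.001 -0.1 0.0 -8.8; 1 -0.0008 0.0012 0.001 -0.0 0.1 -8.9;
```

Call:
apply_moves(steps="1 0.0045 -0.0042 0.0097 -0.0 0.0 -9.0; 1 0.0051 -0.0034 0.0097 -0.0 0.0 -9.0; 1 0.0056 -0.0026 0.0097 -0.0 0.0 -9.0; 1 0.0059 -0.0017 0.0097 -0.0 0.0 -9.0; 1 0.0061 -0.0007 0.0097 -0.0 0.0 -9.0; 1 0.0061 0.0002 0.0097 -0.0 0.0 -9.0; 1 0.006 0.0012 0.0097 -0.1 0.0 -9.0; 1 0.0058 0.0021 0.0097 -0.0 0.0 -9.0; 1 0.0054 0.003 0.0097 -0.1 0.0 -9.0; 1 0.0048 0.0039 0.0097 -0.1 0.0 -9.0; 1 0.0011 0.0009 0.001 -0.0 0.0 -8.8; 1 0.0009 0.0011 0.001 -0.0 0.0 -8.8; 1 0.0007 0.0012 0.001 -0.0 0.0 -8.8; 1 0.0005 0.0013 0.001 -0.0 0.0 -8.8; 1 0.0003 0.0014 0.001 -0.0 0.0 -8.8; 1 0.0001 0.0014 0.001 -0.0 0.0 -8.8; 1 -0.0001 0.0014 0.001 -0.0 0.1 -8.8; 1 -0.0003 0.0014 0.001 -0.0 0.0 -8.8; 1 -0.0006 0.0013 0.001 -0.1 0.0 -8.8; 1 -0.0008 0.0012 0.001 -0.0 0.1 -8.9")

```text
time_s: 4.53
tool_pos: [0.512, -0.0905, 0.187]
orientation: [[-0.826, -0.325, 0.46], [-0.264, 0.945, 0.193], [-0.497, 0.038, -0.867]]
contact_force: [0.6, 0.6, -0.0]
finger_gap: 0.998
gripper_force: 0.0
```

```bash
python3 - <<'E'
from meas import *
z=np.load("pan2.npz");o,F=z["o"],z["F"];c=np.array([-.0205,.0817])
s=sense();print(s["joints"],s["time_s"])
m=camera_model("wrist");p,d=read_camera("wrist");np.savez("w2.npz",p=p,d=d,rv=m["rvec"],t=m["tvec"])
cv2.imwrite("pics/w2.png",p[:,:,::-1])
s=sense();print((np.array(s["tool_pos"])-o)@F)
p,P,m=grid("w2.npz",F,o)
q=P.reshape(-1,3);r=np.hypot(*(q[:,:2]-c).T)
b=q[(r<.036)&(q[:,2]>.036)&(q[:,2]<.046)];print("bar",len(b),b[:,2].mean(),cv2.minAreaRect(b[:,:2].astype(np.float32)),b.mean(0))
g=q[(r>.056)&(r<.075)&(abs(q[:,2])<.005)];print("panel z",len(g),np.median(g[:,2]) if len(g) else 0)
print("rider",rider(P,c))
E
```

```text
[-0.52417716 -0.40522523  2.17934187  0.46713622  1.08122349 -2.57906956] 4.525
[-0.02024539  0.08220765  0.09479623]
bar 1571 0.038978814320318404 ((-0.02176508866250515, 0.08247028291225433), (0.013830851763486862, 0.04545960947871208), 85.67359161376953) [-0.0224924   0.08254751  0.03897881]
panel z 14300 -0.00018289406134354191
rider (np.float64(3.204369239340726), np.float64(3.2008125619251526), np.float64(3.1455640266742413), np.float64(3.2522182345372714), np.int64(153), 153)
```

View pics/w2.png

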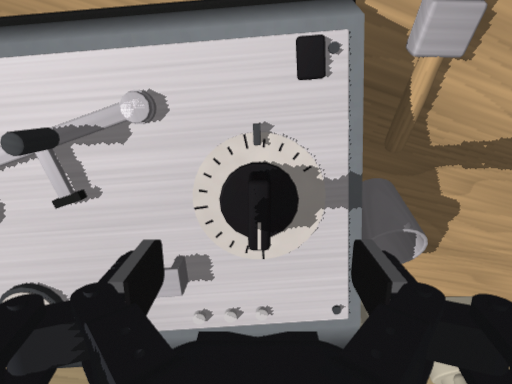

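Call:
apply_moves(steps="1 0.001 0 0.02 0 0 0; 1 0 0 0.02 0 0 0; 1 0 0 0.0198 0 0 0; 1 0 0 0 0 0 0; -1 0 0 0 0 0 0; -1 0 0 0 0 0 0; -1 0 0 0 0 0 0; -1 0 0 0 0 0 0; -1 0 0 0 0 0 0; -1 0 0 0 0 0 0; -1 0 0 0 0 0 0; -1 0 0 0 0 0 0", grip_force=70)

```text
time_s: 6.08
tool_pos: [0.5386, -0.0784, 0.1354]
orientation: [[-0.826, -0.325, 0.46], [-0.264, 0.945, 0.194], [-0.498, 0.039, -0.867]]
contact_force: [-6.3, 0.1, 6.2]
finger_gap: 0.147
gripper_force: 68.5
```

Call:
apply_moves(steps="-1 0 0 0 0 0 3; -1 0 0 0 0 0 7; -1 0 0 0 0 0 8; -1 0 0 0 0 0 8; -1 0 0 0 0 0 8; -1 0 0 0 0 0 8; -1 0 0 0 0 0 8")

```text
time_s: 6.95
tool_pos: [0.5386, -0.0784, 0.1353]
orientation: [[-0.778, 0.427, 0.46], [0.558, 0.807, 0.194], [-0.288, 0.407, -0.867]]
contact_force: [-7.0, -0.1, 4.7]
finger_gap: 0.15
gripper_force: 68.7
```

```bash
python3 - <<'E'
from meas import *
z=np.load("pan2.npz");o,F=z["o"],z["F"]
s=sense();R=F.T@np.array(s["orientation"]);print((np.array(s["tool_pos"])-o)@F,"ang",np.arctan2(R[0,1],R[1,1]),R[:,2],F.T@s["contact_force"],F.T@s["moment"],s["joints"])
E
```

```text
[-0.02072418  0.08294264  0.03551389] ang 0.9538879336946415 [-1.40018095e-04  7.99553788e-04 -9.99999671e-01] [-3.30618454  2.62071614  7.2868943 ] [0.40507533 0.59617529 0.07150175] [-0.46903354 -0.27207506  2.17135855  0.48858324  0.94630065 -1.71403776]
```

Call:
apply_moves(steps="-1 0 0 0 0 0 8; -1 0 0 0 0 0 8; -1 0 0 0 0 0 8; -1 0 0 0 0 0 8; -1 0 0 0 0 0 8; -1 0 0 0 0 0 8; -1 0 0 0 0 0 8; -1 0 0 0 0 0 8; -1 0 0 0 0 0 8; -1 0 0 0 0 0 8; -1 0 0 0 0 0 8; -1 0 0 0 0 0 8; -1 0 0 0 0 0 8; -1 0 0 0 0 0 8; -1 0 0 0 0 0 8; -1 0 0 0 0 0 5; -1 0 0 0 0 0 0; -1 0 0 0 0 0 0")

```text
time_s: 9.2
tool_pos: [0.5385, -0.0784, 0.1353]
orientation: [[0.795, 0.396, 0.459], [0.345, -0.918, 0.194], [0.499, 0.004, -0.867]]
contact_force: [-7.4, -1.2, 6.0]
finger_gap: 0.143
gripper_force: 68.9
```

```bash
python3 - <<'E'
from meas import *
z=np.load("pan2.npz");o,F=z["o"],z["F"]
s=sense();R=F.T@np.array(s["orientation"]);print((np.array(s["tool_pos"])-o)@F,"ang",np.arctan2(R[0,1],R[1,1])%6.2832,F.T@s["contact_force"],F.T@s["moment"],s["joints"])
m=camera_model("wrist");p,d=read_camera("wrist");np.savez("w3.npz",p=p,d=d,rv=m["rvec"],t=m["tvec"])
cv2.imwrite("pics/w3.png",p[:,:,::-1])
E
```

```text
[-0.02086697  0.08300588  0.03551994] ang 3.1314895009984776 [-3.33622033  1.81210334  8.80103054] [ 0.41706774  0.60813879 -0.09424296] [-0.46921532 -0.27215663  2.1714986   0.48863019  0.94671002  0.46335653]
```

View pics/w3.png

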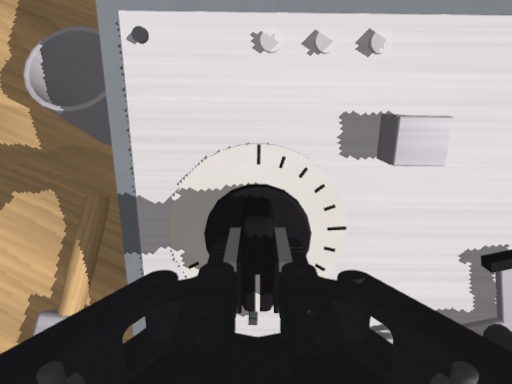

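Call:
apply_moves(steps="-1 0 0 0 0 0 3; -1 0 0 0 0 0 0; -1 0 0 0 0 0 0; 1 0 0 0 0 0 0; 1 0 0 0 0 0 0; 1 0 0 0 0 0 0; 1 0 0 0 0 0 0; 1 0 0 0 0 0 0; 1 0 0 -0.02 0 0 0; 1 0 0 -0.04 0 0 0; 1 0 0 -0.04 0 0 0; 1 0 0 -0.03 0 0 0; 1 0 0 0 0 0 0; 1 0 0 0 0 0 0")

```text
time_s: 11.0
tool_pos: [0.4787, -0.1033, 0.246]
orientation: [[0.815, 0.353, 0.459], [0.296, -0.935, 0.195], [0.498, -0.023, -0.867]]
contact_force: [-1.2, 0.8, 0.6]
finger_gap: 0.998
gripper_force: 0.0
```

```bash
python3 - <<'E'
from meas import *
z=np.load("pan2.npz");o,F=z["o"],z["F"];c=np.array([-.0205,.0817])
m=camera_model("wrist");p,d=read_camera("wrist");np.savez("w4.npz",p=p,d=d,rv=m["rvec"],t=m["tvec"])
p,P,m=grid("w4.npz",F,o)
q=P.reshape(-1,3);r=np.hypot(*(q[:,:2]-c).T)
b=q[(r<.036)&(q[:,2]>.036)&(q[:,2]<.046)];rc=cv2.minAreaRect(b[:,:2].astype(np.float32));print("bar",len(b),rc,b.mean(0))
print("rider",rider(P,np.array(rc[0])))
cc=o+F@[rc[0][0],rc[0][1],.0085]
im=rectify(p,m,cc,F,.06,.06,5000);cv2.imwrite("pics/w4r.png",im[:,:,::-1])
E
```

```text
bar 904 ((-0.020462214946746826, 0.08180553466081619), (0.013438566587865353, 0.04600277915596962), 87.18630981445312) [-0.01953253  0.08189812  0.03905965]
rider (np.float64(3.1860826430467855), np.float64(3.1854393231192137), np.float64(3.1400433458155144), np.float64(3.232107045494599), np.int64(66), 66)
```

View pics/w4r.png

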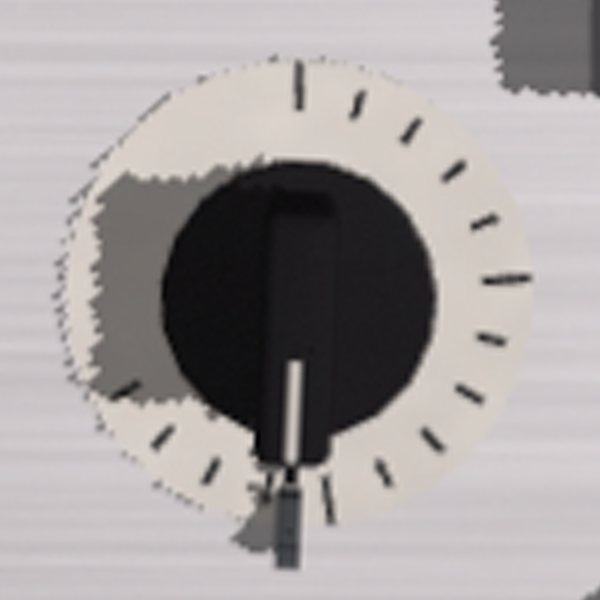

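```bash
python3 - <<'E'
from meas import *
z=np.load("pan2.npz");o,F=z["o"],z["F"]
s=sense();pv=np.array([-.0912,.0068]);post=np.array([-.076,-.0505]);v=post-pv;h=np.arctan2(-v[1],v[0]);print(h,np.linalg.norm(v),s["joints"][5])
zt=-F[:,2];y=-F@[np.sin(h),np.cos(h),0];R1=np.c_[np.cross(y,zt),y,zt]
plan(R1,o+F@[post[0],post[1],.10])
E
```

```text
1.3114978569424975 0.05928178472347134 0.5295630309681159
1 -0.006 0.0171 0.0079 -0.0 0.0 9.1; 1 -0.0032 0.0178 0.0079 -0.0 0.0 9.1; 1 -0.0004 0.0181 0.0079 -0.0 0.0 9.1; 1 0.0025 0.0179 0.0078 -0.0 0.0 9.1; 1 0.0053 0.0173 0.0079 -0.0 0.0 9.1; 1 0.0079 0.0162 0.0078 -0.0 0.1 9.1; 1 0.0104 0.0147 0.0079 -0.0 0.0 9.0; 1 0.0126 0.0129 0.0078 -0.0 0.1 9.1;
```

Call:
apply_moves(steps="1 -0.006 0.0171 0.0079 0 0 9.1; 1 -0.0032 0.0178 0.0079 0 0 9.1; 1 -0.0004 0.0181 0.0079 0 0 9.1; 1 0.0025 0.0179 0.0078 0 0 9.1; 1 0.0053 0.0173 0.0079 0 0 9.1; 1 0.0079 0.0162 0.0078 0 0.1 9.1; 1 0.0104 0.0147 0.0079 0 0 9; 1 0.0126 0.0129 0.0078 0 0.1 9.1; 1 0 0 0 0 0 0; 1 0 0 0 0 0 0")

```text
time_s: 12.3
tool_pos: [0.5167, -0.2322, 0.165]
orientation: [[0.58, -0.671, 0.461], [-0.804, -0.562, 0.193], [0.129, -0.483, -0.866]]
contact_force: [0.2, -0.2, 0.4]
finger_gap: 0.999
gripper_force: 0.0
```

```bash
python3 - <<'E'
from meas import *
z=np.load("pan2.npz");o,F=z["o"],z["F"]
m=camera_model("wrist");p,d=read_camera("wrist");np.savez("w5.npz",p=p,d=d,rv=m["rvec"],t=m["tvec"])
s=sense();print((np.array(s["tool_pos"])-o)@F,s["joints"])
p,P,m=grid("w5.npz",F,o);q=P.reshape(-1,3)
t=q[(q[:,2]>.042)&(q[:,2]<.050)&(np.hypot(q[:,0]+.076,q[:,1]+.0505)<.02)];print(len(t),t.mean(0) if len(t) else 0,cv2.minEnclosingCircle(t[:,:2].astype(np.float32)) if len(t) else 0)
im=rectify(p,m,o+F@[-.06,-.02,.012],F,.11,.13,3000);cv2.imwrite("pics/w5r.png",im[:,:,::-1])
E
```

```text
[-0.07465868 -0.05051972  0.10147193] [-0.77224384 -0.17888865  2.03984098  0.5366982   1.11983158  1.51152529]
372 [-0.07604272 -0.05176359  0.0441626 ] ((-0.07604707032442093, -0.05129808560013771), 0.007053324952721596)
```

View pics/w5r.png

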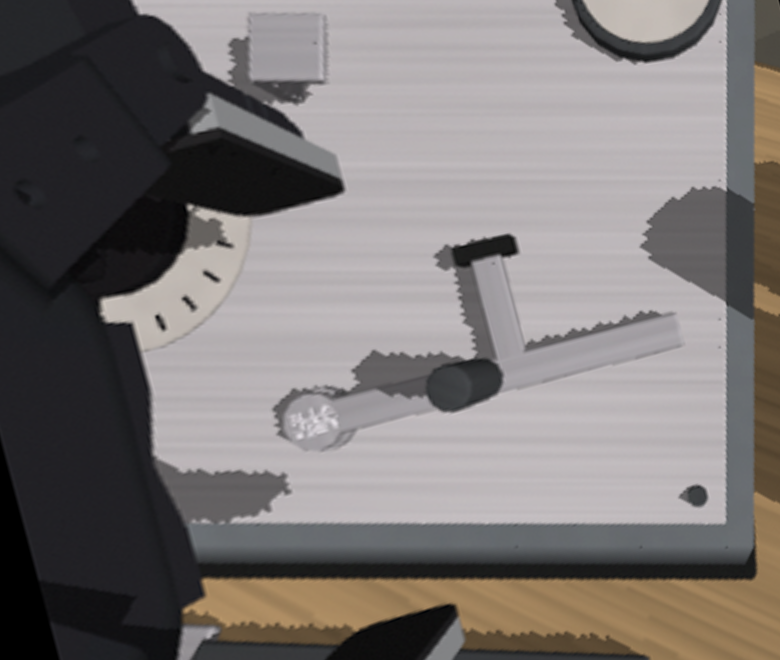

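```bash
python3 - <<'E'
from meas import *
z=np.load("pan2.npz");o,F=z["o"],z["F"]
s=sense();R=np.array(s["orientation"])
pv=np.array([-.0912,.0068]);post=np.array([-.076,-.0513]);v=post-pv;h=np.arctan2(-v[1],v[0])
zt=-F[:,2];y=-F@[np.sin(h),np.cos(h),0];R1=np.c_[np.cross(y,zt),y,zt]
plan(R1,o+F@[post[0],post[1],.035],dmax=.02)
E
```

```text
1 0.0001 0.0004 0.0166 -0.0 -0.0 0.1; 1 0.0001 0.0004 0.0166 -0.0 -0.0 0.1; 1 0.0001 0.0004 0.0166 -0.0 -0.0 0.1; 1 0.0 0.0004 0.0167 -0.1 -0.1 0.0;
```

Call:
apply_moves(steps="1 0.0001 0.0004 0.0166 0 0 0; 1 0.0001 0.0004 0.0166 0 0 0; 1 0.0001 0.0004 0.0166 0 0 0; 1 0 0.0004 0.0167 0 0 0; 1 0 0 0 0 0 0; -1 0 0 0 0 0 0; -1 0 0 0 0 0 0; -1 0 0 0 0 0 0; -1 0 0 0 0 0 0; -1 0 0 0 0 0 0; -1 0 0 0 0 0 0; -1 0 0 0 0 0 0; -1 0 0 0 0 0 0", grip_force=40)

```text
time_s: 13.98
tool_pos: [0.5469, -0.2218, 0.1082]
orientation: [[0.578, -0.672, 0.463], [-0.806, -0.561, 0.191], [0.131, -0.483, -0.866]]
contact_force: [-4.4, 0.2, 5.4]
finger_gap: 0.152
gripper_force: 39.1
```

Call:
apply_moves(steps="-1 -0.0001 -0.0042 0 0 0 -4; -1 -0.0001 -0.0042 0 0 0 -4; -1 -0.0001 -0.0042 0 0 0 -4; -1 -0.0001 -0.0042 0 0 0 -4; -1 -0.0002 -0.0042 0 0 0 -4; -1 -0.0002 -0.0042 0 0 0 -4")

```text
time_s: 14.72
tool_pos: [0.5609, -0.2039, 0.1197]
orientation: [[0.802, -0.377, 0.464], [-0.506, -0.841, 0.191], [0.318, -0.388, -0.865]]
contact_force: [-2.0, -0.3, 4.4]
finger_gap: 0.149
gripper_force: 39.0
```

```bash
cat > st.py <<'E'
from meas import *
z=np.load("pan2.npz");o,F=z["o"],z["F"]
s=sense();R=F.T@np.array(s["orientation"]);t=(np.array(s["tool_pos"])-o)@F;v=t[:2]-[-.0912,.0068]
print(t,"h",np.arctan2(-v[1],v[0]),"r",np.hypot(*v),"toolang",np.arctan2(-R[0,1],-R[1,1]),"f",F.T@s["contact_force"],s["finger_gap"],s["gripper_force"],s["time_s"])
E
python3 st.py
```

```text
[-0.05284177 -0.04136342  0.03593878] h 0.8982431934172842 r 0.06157165414280749 toolang 0.8904823111356679 f [0.45341849 0.51434811 4.777855  ] 0.14926631014612604 39.032129645347595 14.725
```

Call:
apply_moves(steps="-1 -0.0002 -0.0042 0 0 0 -4; -1 -0.0002 -0.0042 0 0 0 -4; -1 -0.0002 -0.0042 0 0 0 -4; -1 -0.0002 -0.0042 0 0 0 -4; -1 -0.0002 -0.0042 0 0 0 -4; -1 -0.0002 -0.0042 0 0 0 -4; -1 -0.0002 -0.0042 0 0 0 -4; -1 -0.0002 -0.0042 0 0 0 -4; -1 -0.0002 -0.0042 0 0 0 -4; -1 -0.0002 -0.0042 0 0 0 -4; -1 -0.0002 -0.0042 0 0 0 -4; -1 0 0 0 0 0 0")

```text
time_s: 16.23
tool_pos: [0.5641, -0.159, 0.1315]
orientation: [[0.837, 0.284, 0.467], [0.217, -0.957, 0.193], [0.502, -0.06, -0.863]]
contact_force: [5.6, 3.5, 2.8]
finger_gap: 0.147
gripper_force: 39.0
```

```bash
python3 st.py
```

```text
[-0.0293302  -0.00123012  0.03605129] h 0.12906910580924658 r 0.06238874109959946 toolang 0.1246617094610625 f [ 7.06169085  1.08250326 -0.79864149] 0.14736390278471923 38.98406803607941 16.225
```

Call:
apply_moves(steps="-1 -0.0005 -0.002 0 0 0 -2; -1 -0.0005 -0.002 0 0 0 -2; -1 0 -0.0015 0 0 0 -1.5; -1 0 -0.0015 0 0 0 -1.5; -1 0 0 0 0 0 0; -1 0 0 0 0 0 0")

```text
time_s: 16.98
tool_pos: [0.5618, -0.1523, 0.1319]
orientation: [[0.796, 0.383, 0.469], [0.331, -0.924, 0.194], [0.507, 0.001, -0.862]]
contact_force: [11.2, 7.6, 3.9]
finger_gap: 0.146
gripper_force: 39.0
```

```bash
python3 st.py
```

```text
[-0.02871081  0.00590044  0.03611916] h 0.014394411507413178 r 0.062495664285888756 toolang 0.003546283676736169 f [13.4176312   2.64224799 -3.23129492] 0.14648049456236714 39.02219831943512 16.975
```

Call:
apply_moves(steps="-1 0.001 -0.001 0 0 0 0; -1 0.0005 -0.001 0 0 0 0; -1 0 -0.001 0 0 0 0; -1 0 0 0 0 0 0; -1 0 0 0 0 0 0")

```text
time_s: 17.6
tool_pos: [0.5612, -0.1504, 0.1319]
orientation: [[0.797, 0.383, 0.467], [0.332, -0.924, 0.191], [0.505, 0.003, -0.863]]
contact_force: [7.1, 1.3, 1.2]
finger_gap: 0.149
gripper_force: 39.2
```

```bash
python3 st.py
```

```text
[-0.02857946  0.0078561   0.03607879] h -0.01686354486461901 r 0.06262944707566251 toolang 0.0022626768917499997 f [ 6.74221548 -1.54462204 -2.46578415] 0.14904051825768236 39.2089569568634 17.6
```

Call:
apply_moves(steps="-1 0 -0.001 0 0 0 0; -1 0 -0.001 0 0 0 0; -1 0 -0.001 0 0 0 0; -1 0 0 0 0 0 0; -1 0 0 0 0 0 0")

```text
time_s: 18.23
tool_pos: [0.5609, -0.1499, 0.132]
orientation: [[0.796, 0.38, 0.47], [0.332, -0.925, 0.185], [0.505, 0.009, -0.863]]
contact_force: [13.7, -6.6, -5.0]
finger_gap: 0.147
gripper_force: 39.0
```

```bash
python3 st.py
```

```text
[-0.02856514  0.00836958  0.03620242] h -0.02505400217183831 r 0.06265452766269344 toolang 0.002050551195261716 f [  6.26944613 -11.3784622   -9.39746723] 0.14745030773853748 38.95543098449707 18.225
```

Call:
apply_moves(steps="-1 0 -0.001 0 0 0 0; -1 0 -0.001 0 0 0 0; -1 0 0 0 0 0 0; -1 0 0 0 0 0 0; -1 0 0 0 0 0 0")

```text
time_s: 18.85
tool_pos: [0.5608, -0.1498, 0.1321]
orientation: [[0.796, 0.378, 0.473], [0.332, -0.926, 0.18], [0.506, 0.014, -0.863]]
contact_force: [18.2, -12.1, -10.0]
finger_gap: 0.148
gripper_force: 38.9
```

```bash
python3 st.py
```

```text
[-0.02857138  0.0085599   0.03628321] h -0.028093216441899667 r 0.0626533416585922 toolang 0.0021330334191741124 f [  5.49307387 -18.15660141 -14.67163277] 0.14828342499006525 38.93638640642166 18.85
```

Call:
apply_moves(steps="-0.2 0 0 0 0 0 0; -0.2 0 0 0 0 0 0; -0.2 0 0 0 0 0 0; -0.2 0 0 0 0 0 0; -0.2 0 0 0 0 0 0; -0.2 0 0 -0.02 0 0 0; -0.2 0 0 -0.04 0 0 0; -0.2 0 0 -0.04 0 0 0; 0 0 0 -0.04 0 0 0; 1 0.01 0.01 -0.02 0 0 0; 1 0 0 0 0 0 0; 1 0 0 0 0 0 0; 1 0 0 0 0 0 0")

```text
time_s: 20.48
tool_pos: [0.4945, -0.1813, 0.2715]
orientation: [[0.8, 0.385, 0.46], [0.333, -0.923, 0.194], [0.499, -0.002, -0.866]]
contact_force: [0.7, 0.3, 0.6]
finger_gap: 0.998
gripper_force: 0.0
```

```bash
python3 - <<'E'
from meas import *
z=np.load("pan2.npz");o,F=z["o"],z["F"]
m=camera_model("wrist");p,d=read_camera("wrist");np.savez("w6.npz",p=p,d=d,rv=m["rvec"],t=m["tvec"])
p,P,m=grid("w6.npz",F,o)
q=P.reshape(-1,3);r=np.hypot(q[:,0]+.0205,q[:,1]-.0817)
b=q[(r<.036)&(q[:,2]>.036)&(q[:,2]<.046)];rc=cv2.minAreaRect(b[:,:2].astype(np.float32));print("bar",len(b),rc)
print("rider",rider(P,np.array(rc[0])))
t=q[(q[:,2]>.042)&(q[:,2]<.050)&(np.hypot(q[:,0]+.03,q[:,1]-.006)<.02)];print(cv2.minEnclosingCircle(t[:,:2].astype(np.float32)))
im=rectify(p,m,o+F@[-.03,.05,.0085],F,.09,.10,4000);cv2.imwrite("pics/w6r.png",cv2.resize(im[:,:,::-1],(660,594)))
E
```

```text
bar 739 ((-0.020427946001291275, 0.08177059888839722), (0.014113731682300568, 0.046085573732852936), 87.69436645507812)
rider (np.float64(1.6157030966530321), np.float64(1.5846312797255087), np.float64(1.4958431440049815), np.float64(1.679987145095507), np.int64(127), 209)
((-0.03055962361395359, 0.00686732167378068), 0.007051500957459211)
```

View pics/w6r.png

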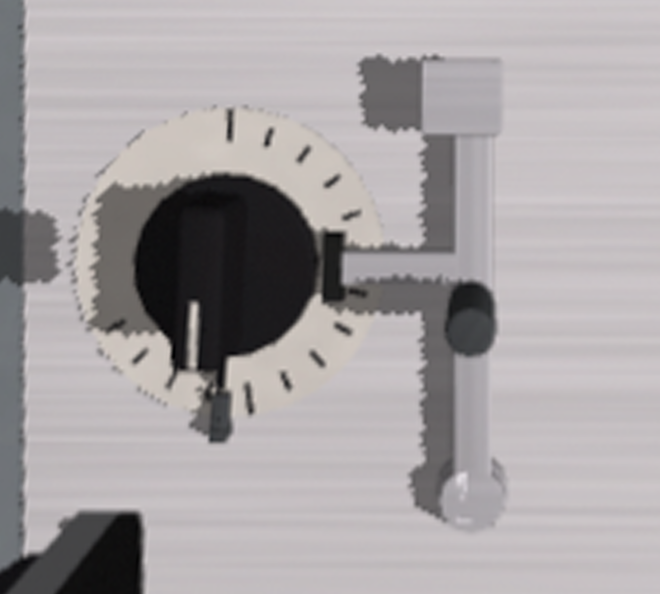

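```bash
python3 -c "
from workcell import *
print(job_done())"
```

```text
the job is handed in; nothing more can be done
None
```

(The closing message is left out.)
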